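# Square up a latch arm and set the air valve

## Robot

A 6-joint arm with a two-finger parallel gripper is mounted at the origin on the work surface. World frame = base frame: x ahead of the robot, y to its left, z up, the work surface at z = 0. Lengths are in m, angles in rad, forces in N, time in s.
With the tool pointing down it reaches from about 0.3 to 0.95 m from the base axis. Payload 3.1 kg.
Tool frame: the origin (TCP) lies on the centre line of the jaws, within the pads' length; the fingertips stand 22 mm ahead of it and the grasp point (between the pads) lies 3 mm ahead of it; x points along the fingers, y is the direction in which the jaws open and shut, and the axes are right-handed (so a half turn about x gives the same grasp; the last joint's range is limited). The gripper opens to 85 mm and grips with 20 to 120 N. Pads are 22 mm wide; open, the fingers measure 114 mm over their backs; the gripper's body (76 mm by 85 mm) begins 54 mm behind the grasp point. The pads swing forward as they close: fully open they stand 13 mm farther back than shut.
Start: joints at [-0.07, 0.308, 1.634, -0, 1.2, -0.07], TCP at [0.625, -0, 0.253] pointing down, gripper open.
Joint ranges: [-3.06, 3.06], [-0.79, 1.96], [0.05, 2.63], [-1.19, 4.34], [0.05, 2.64], [-2.94, 2.94]. Speed limits (rad/s): [2.79, 2.79, 3.14, 3.14, 3.14, 3.14].

## Interface

Orientations are given as a unit quaternion [w, x, y, z].
In Python, from workcell import bot gives the robot as it stands.
- The arm moves only by the tool send_rows, never from a script. Its argument "deltas" is text: rows parted by semicolons, each of 7 numbers parted by spaces: the turn, a rotation vector about the tool's x, y, z in rad, then the shift along the tool's x, y, z in m, then the closure, from 0 (fully open) to 1 (shut). In form: wx wy wz tx ty tz hand; .... A call has 1 to 20 rows; each row is the pose to reach, as a shift and turn from the pose measured when the call began, along the tool's axes at that moment; what a row does not reach only later rows make up. A row lasts 1/10 s, in which the tool goes at most 50 mm and 8.59 degrees, less where a joint would pass 70% of its speed; a pose out of reach is approached as far as the arm can. A call with a gripper value outside its range is refused whole. The fingers move at their own pace and stop on an object; "newtons" is the grip in N (left out, the last holds). Time passes only in rows, so rows that repeat a pose let the fingers close. It gives the time, the measured TCP pose, the force and the opening at its end, in the units of the state.
- bot.get_state(): the state, without advancing time (a new reading comes with each control period).
- bot.capture(name): name is "scene" or "side" or "wrist"; returns the picture (480x640x3 uint8, red, green, blue); there is no depth.
- bot.calibration(name): a dict with "intrinsics" (3x3 intrinsics, pixels), "distortion" ([k1, k2, p1, p2, k3] as OpenCV has them; the pictures are not rectified), "view" (4x4, takes a point from world to camera coordinates). Camera axes: x right, y down, z forward; pixel columns grow to the right and rows downward; lengths in m; the calibration is good to about 2 mm. A picture is of the moment at which its call begins: read the wrist's pose just before it. calibration takes no time and is no camera call; for the wrist camera it gives the pose at the moment of the call.
- bot.hand_in(): hands the job in, once; it reports no verdict.
Trained networks look in the newest picture that a camera, given by its name, has taken for a name from the list of things; names that differ only in an ending like _2 or _b are one class to them, and where a whole thing is asked for, a point or a joint stands for the part that bears it (a point fixed in the world has none). Each returns a list of dicts, best first, with "confidence" (0 to 1); they miss things now and then, are a little off and sometimes report something else, mostly with a low value. They report only what shows in the picture. A call takes as long as a camera call.
- bot.spot_in(camera, query): "location" ([column, row] in pixels, amid what is visible of it).
- bot.outline_of(camera, query): "mask" (480x640 bool, what is visible of it) and "location" ([column, row] in pixels, amid what is visible of it).
- bot.spot_point(camera, query): "location" ([column, row] in pixels: a listed point, or the origin of a listed thing).
The state is a dict: "clock": time; "joint_positions": joint angles; "dq": joint speeds; "effort": joint torques, N m; "eef_pos": TCP position; "eef_rot": TCP orientation; "wrist_force": force on the tool from outside, world axes, zero at the start; "torque": the same for the moment, N m; "opening": finger opening in m.
Only numpy, scipy, OpenCV 4.12 (cv2) and the standard library are available. Lean on these libraries where they do the work, as an engineer would, in place of code of your own. Each camera call takes 0.05 s, during which the arm holds its last target.

## Task

On the inspection fixture, slide the forged latch arm (do not lift it off the plate) square and flush into the brass fence corner, its plain long side on the long fence and its plain end on the end stop. Then push the blue lever of the ball valve open until it lies over the red set mark on the dial, without swinging well past the mark, and take the hand away. Leave the washer stack, grommet, spring scale hook, and hammer where they are.

Things in the scene. Friction and masses are not known exactly. Their poses are not given: they have to be found in the camera images.
- fixture: Fixed dark steel plate 280 x 200 x 10 mm with two brass fences 30 mm high above it: long fence along the +y edge (inner face at y = 85 mm), end stop along the +x edge (inner face at x = 125 mm). Origin: centre of the plate's underside; x along the long fence towards the end stop, y towards the long fence, z up. Stands left or right of the robot, the valve on the other side.
- fence_corner (a point): The inner corner where the two fences meet, on the plate's top (10 mm above the shelf). Axes as the fixture's; the fences lie at +x and +y of it.
- latch_arm: Loose steel bar 150 (x) x 40 (y) x 22 mm, about 0.6 kg, with a hook nose at its -x end jutting 23 mm further to -y (x = -75 to -45 mm, flush with the end) and a round boss 34 mm across on top near its +x end. Plain long side +y, plain end +x. Lies flat on the plate, its corner 25 to 95 mm short of each fence. Origin: centre of the bar's underside, nose not counted.
- latch_corner (a point): The bottom corner of the latch arm between its plain long side (+y) and its plain end (+x), at (75, 20, 0) mm from its origin. Axes as the latch arm's. It belongs on fence_corner.
- valve_lever (a joint): Opening angle of the valve lever, rad: 0 = closed, stop at 1.571; grows anticlockwise seen from above. Stays where it is left; about 0.25 N m to turn.
- lever_axis (a point): Point on the vertical axis of the valve lever, 100 mm above the shelf (mid height of the lever). x axis along the lever to the tip, z up. The brass ball valve sits in a copper pipe 226 mm long on a fixed grey foot 110 x 250 mm centred below; the closed lever points roughly towards the robot, square to the pipe.
- lever_tip (a point): Outer end of the lever, 140 mm from its axis, 100 mm above the shelf; x axis outwards along the lever. Blue grip 22 mm wide, 92 to 108 mm above the shelf, from 50 to 140 mm from the axis; the rest is a thin steel strip. Below it: white round dial (radius 78 mm, top 80 mm above the shelf) and pipe (top 64 mm above the shelf).
- set_mark: Fixed red bar on the white dial, 60 mm long and 8 mm wide, from 28 to 88 mm from the lever's axis, top 84 mm above the shelf. Origin: on the lever's axis at shelf height; its x axis points along the bar, the direction the lever must take, z up. It lies 0.45 to 1.3 rad anticlockwise of the lever at the start.
- washer_stack: Bystander: stack of copper washers 52 mm across, 30 mm high, beyond and between fixture and valve. Origin: centre of its underside.
- grommet: Bystander: black rubber grommet 64 mm across, 18 mm high, between fixture and valve, nearer the robot. Origin: centre of its underside.
- scale_hook: Bystander: steel spring scale with hook, 205 mm long, 30 mm high, right-hand side. Origin: underside.
- hammer: Bystander: hammer lying on the left-hand side. Origin: underside.

How it is judged:
On the way, in this order (a step that is already met when the one before it is completed fails the run):
1. The latch arm lies flat and flush in the fence corner: gap at its corner under 2.5 mm to each fence, square within 1.7 degrees (x of latch_corner in the frame of fence_corner above -0.0025 m and y of latch_corner in the frame of fence_corner above -0.0025 m and angle between the x axis of latch_arm and the x axis of fixture, either way round below 0.03 rad and angle between latch_arm's own z axis and vertical below 0.04 rad), for 0.3 s.
2. After that, the valve lever is over the red set mark, within 3 degrees (angle between the x axis of lever_tip and the x axis of set_mark, either way round below 0.052 rad), for 0.3 s.
At the end, for the whole second after the job is handed in: The latch arm lies flat in the fence corner, its corner within 2.5 mm of both fences and square within 1.7 degrees; the valve lever points along the red set mark within 3 degrees; both at rest and the robot touches nothing (all of step 1 and angle between the x axis of lever_tip and the x axis of set_mark, either way round below 0.052 rad and contact force between the fingers and anything else below 0.3 N and linear speed of latch_arm below 0.01 m/s and velocity of joint valve_lever between -0.02 and 0.02 rad/s).
It fails at once if The lever swings past the red mark by more than 10 degrees (24 mm at its tip) (y of lever_tip in the frame of set_mark above 0.0243 m).
It fails at once if The latch arm is lifted more than 15 mm off the plate (z of latch_corner in the frame of fence_corner above 0.015 m).
It fails at once if The washer stack, grommet, spring scale hook or hammer is moved by more than 15 mm (distance of any of washer_stack, grommet, scale_hook, hammer from where it was at the start of the episode above 0.015 m).
It also fails if it takes over 69 s, if anything falls off the work surface, if the arm or the gripper's body presses on something with over 40 N, if the wrist force passes 120 N, or if a joint passes its speed limit or range.

## Working session

There is one attempt and no reset: what is moved stays moved. The work goes in short steps, Python scripts to look and compute and a tool call to move; the robot and the scene stay as the last step left them, time stands still between calls to the robot, and variables do not carry over. Pictures are saved under pics/ and viewed, and the job is handed in when it is done.

Besides the shell and the picture viewer there is one more tool, called after "Call:" as a command line: name --argument value ..., lists and objects as JSON in quotes. send_rows: Moves the arm, as the interface text tells. Its arguments: {"type":"object","properties":{"deltas":{"type":"string"},"newtons":{"type":"number"}},"required":["deltas"]}

```bash
ls; mkdir -p pics; python3 - <<'E'
from workcell import bot
import cv2,json,numpy as np
s=bot.get_state();print({k:np.round(v,3).tolist() for k,v in s.items()})
for n in["scene","side"]:
    im=bot.capture(n);cv2.imwrite(f"pics/{n}0.png",im[:,:,::-1])
    c=bot.calibration(n);print(n,{k:np.round(v,4).tolist() for k,v in c.items()})
    for q in["fence_corner","latch_corner","latch_arm","fixture","lever_axis","lever_tip","set_mark","washer_stack","grommet","scale_hook","hammer"]:
        r=bot.spot_point(n,q);print(q,[(np.round(x["location"],1).tolist(),round(x["confidence"],2)) for x in r[:2]])
print(bot.get_state()["clock"])
E
```

```text
pics
{'clock': 0.0, 'joint_positions': [-0.07, 0.309, 1.635, 0.0, 1.2, -0.07], 'dq': [-0.001, -0.0, 0.002, 0.001, -0.0, -0.001], 'effort': [0.0, -41.525, -27.667, -0.0, 0.01, -0.0], 'eef_pos': [0.624, 0.0, 0.252], 'eef_rot': [0.499, 0.499, 0.501, -0.501], 'wrist_force': [0.319, -0.52, 0.81], 'torque': [0.01, -0.028, -0.021], 'opening': 0.085}
scene {'intrinsics': [[619.0235, 0.0, 331.0013], [0.0, 619.0235, 237.3703], [0.0, 0.0, 1.0]], 'distortion': [0.0229, 0.0, 0.0, 0.0, 0.0], 'view': [[0.3405, 0.9402, -0.0011, -0.1771], [0.7996, -0.2902, -0.5258, -0.3665], [-0.4947, 0.1782, -0.8506, 1.7855], [0.0, 0.0, 0.0, 1.0]]}
fence_corner [([299.9, 325.4], 0.96)]
latch_corner [([266.1, 309.1], 0.67)]
latch_arm [([250.1, 283.5], 0.65)]
fixture [([254.4, 291.4], 0.62)]
lever_axis [([415.9, 206.0], 0.84)]
lever_tip [([392.9, 166.5], 0.82), ([254.6, 289.7], 0.67)]
set_mark []
washer_stack [([358.8, 304.6], 0.7), ([392.8, 166.9], 0.33)]
grommet [([315.0, 223.6], 0.97), ([255.0, 291.2], 0.24)]
scale_hook [([121.8, 286.9], 0.66)]
hammer [([516.4, 221.2], 0.65)]
side {'intrinsics': [[456.6593, 0.0, 319.9209], [0.0, 456.6593, 239.2992], [0.0, 0.0, 1.0]], 'distortion': [-0.0497, 0.0, 0.0, 0.0, 0.0], 'view': [[-0.9103, -0.4138, -0.0024, 0.4776], [-0.2771, 0.6138, -0.7393, 0.2204], [0.3074, -0.6723, -0.6734, 1.2298], [0.0, 0.0, 0.0, 1.0]]}
fence_corner [([293.3, 222.3], 0.57)]
latch_corner [([322.7, 218.2], 0.65)]
latch_arm [([345.2, 224.8], 0.58)]
fixture [([342.8, 227.2], 0.61)]
lever_axis [([289.6, 293.0], 0.77), ([319.9, 217.0], 0.67)]
lever_tip [([338.7, 310.1], 0.87)]
set_mark []
washer_stack [([282.7, 253.8], 0.85)]
grommet [([354.6, 271.9], 0.81)]
scale_hook [([398.8, 186.9], 0.7)]
hammer [([213.4, 387.7], 0.83)]
1.2
```

View pics/scene0.png

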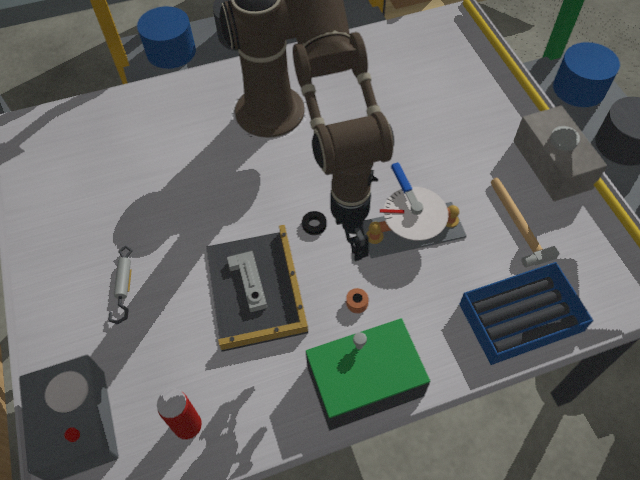

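View pics/side0.png

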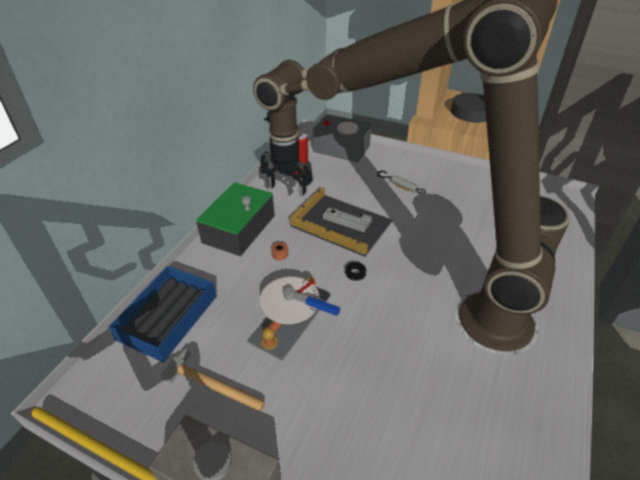

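The scene view shows the fixture at (255,290) with its corner at about (300,325), the lever running from (416,206) to (397,166), and the red mark at about (380–403,211). Next I'll triangulate these.

```bash
cat > h.py <<'E'
from workcell import bot
import cv2,numpy as np
from scipy.optimize import least_squares
from scipy.spatial.transform import Rotation as R
def proj(c,P):
    V=np.array(c["view"]);r,_=cv2.Rodrigues(V[:3,:3])
    return cv2.projectPoints(np.array(P,float).reshape(-1,1,3),r,V[:3,3],np.array(c["intrinsics"]),np.array(c["distortion"]))[0][:,0]
def onz(c,uv,z):
    V=np.array(c["view"]);p=cv2.undistortPoints(np.array(uv,float).reshape(-1,1,2),np.array(c["intrinsics"]),np.array(c["distortion"]))[:,0]
    C=-V[:3,:3].T@V[:3,3];d=np.c_[p,np.ones(len(p))]@V[:3,:3]
    return C+d*((z-C[2])/d[:,2])[:,None]
def crop(im,x0,y0,x1,y1,k,fn):
    cv2.imwrite(fn,cv2.resize(im[y0:y1,x0:x1,::-1],None,fx=k,fy=k,interpolation=cv2.INTER_CUBIC))
E
python3 - <<'E'
from h import *
cs=bot.calibration("scene");cd=bot.calibration("side")
D={"fence_corner":((299.9,325.4),(293.3,222.3),.01),"latch_corner":((266.1,309.1),(322.7,218.2),.01),"latch_arm":((250.1,283.5),(345.2,224.8),.01),"fixture":((254.4,291.4),(342.8,227.2),0),"axis":((415.9,206),(289.6,293),.1),"tip":((392.9,166.5),(338.7,310.1),.1),"washer":((358.8,304.6),(282.7,253.8),0),"grommet":((315,223.6),(354.6,271.9),0),"mark_out":((381,211),(314,280),.084),"mark_in":((403,211.5),(298,290),.084)}
for k,(a,b,z) in D.items(): print(k,np.round(onz(cs,a,z)[0],3),np.round(onz(cd,b,z)[0],3))
a=cv2.imread("pics/scene0.png")[:,:,::-1];b=cv2.imread("pics/side0.png")[:,:,::-1]
crop(a,195,215,325,355,4,"pics/s1.png");crop(a,355,150,475,260,5,"pics/s2.png");crop(b,240,260,360,350,6,"pics/d2.png")
E
```

```text
fence_corner [ 0.67 -0.13  0.01] [ 0.682 -0.131  0.01 ]
latch_corner [ 0.605 -0.191  0.01 ] [ 0.601 -0.191  0.01 ]
latch_arm [ 0.527 -0.208  0.01 ] [ 0.519 -0.191  0.01 ]
fixture [ 0.546 -0.204  0.   ] [ 0.526 -0.187  0.   ]
axis [0.51  0.221 0.1  ] [0.511 0.217 0.1  ]
tip [0.38  0.216 0.1  ] [0.375 0.217 0.1  ]
washer [0.663 0.018 0.   ] [0.649 0.008 0.   ]
grommet [ 0.413 -0.005  0.   ] [ 0.416 -0.012  0.   ]
mark_out [0.485 0.142 0.084] [0.48  0.137 0.084]
mark_in [0.505 0.191 0.084] [0.503 0.187 0.084]
```

View pics/s1.png

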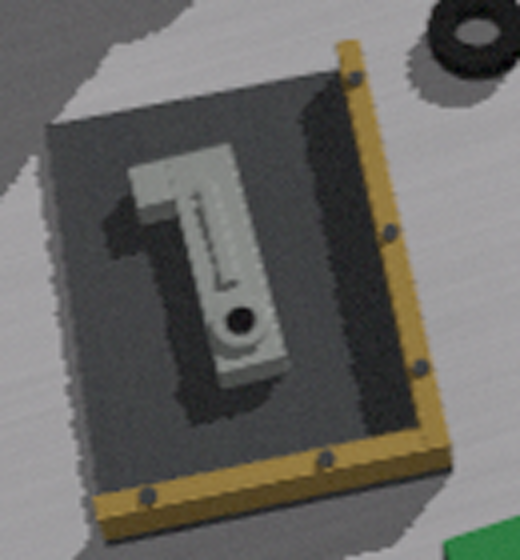

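View pics/s2.png

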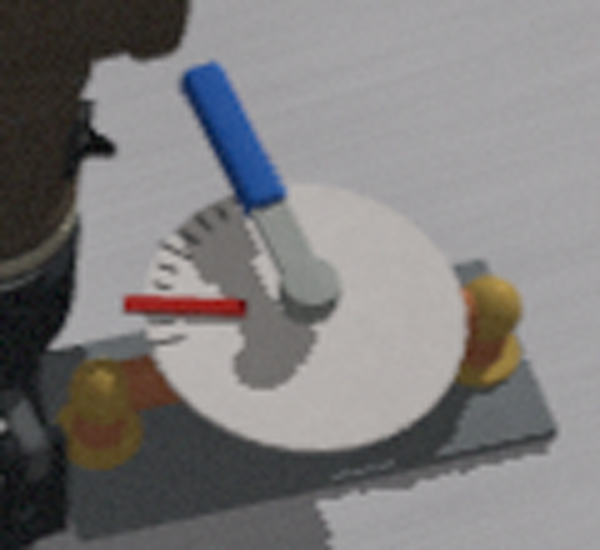

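View pics/d2.png

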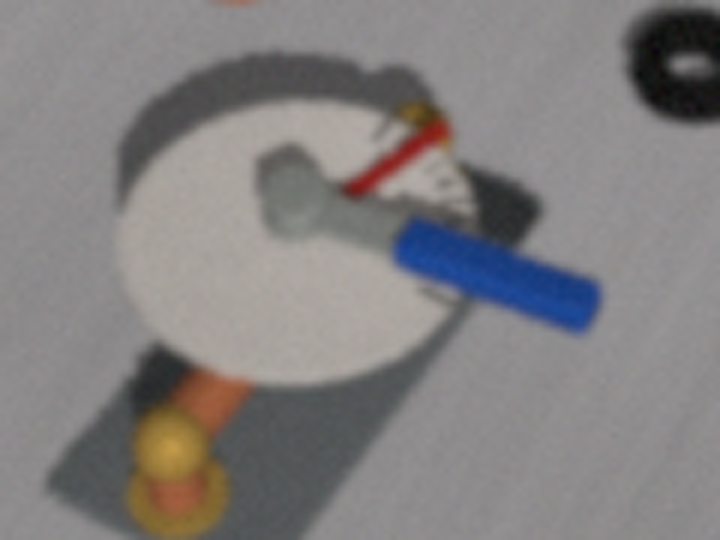

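Call:
send_rows --deltas "0 0 0 -0.02 -0.01 0.04 1; 0 0 0 -0.04 -0.02 0.08 1; 0 0 0 -0.06 -0.03 0.12 1; 0 0 0 -0.08 -0.04 0.16 1; 0 0 0 -0.1 -0.06 0.19 1; 0 0 0 -0.1 -0.06 0.19 1; 0 0 0 -0.1 -0.06 0.19 1" --newtons 40

```text
clock: 1.9
eef_pos: [0.565, -0.1907, 0.354]
eef_rot: [0.5, 0.501, 0.499, -0.5]
wrist_force: [-0.3, 0.4, -0.0]
opening: 0.0
```

```bash
python3 - <<'E'
from h import *
s=bot.get_state();print(np.round(s["eef_pos"],4),np.round(s["eef_rot"],4),s["opening"])
c=bot.calibration("wrist");im=bot.capture("wrist");cv2.imwrite("pics/w1.png",im[:,:,::-1])
np.save("w1.npy",c,allow_pickle=True)
print(np.round(c["view"],3).tolist(),np.round(c["intrinsics"],1).tolist(),c["distortion"])
for q in["fence_corner","latch_corner","latch_arm"]:
    r=bot.spot_point("wrist",q)[:1];print(q,[(x["location"],x["confidence"],onz(c,x["location"],.01)) for x in r])
E
```

```text
[ 0.565  -0.1907  0.354 ] [ 0.4999  0.501   0.4991 -0.5001] 4.020749553575786e-05
[[1.0, -0.002, 0.001, -0.566], [-0.002, -0.964, 0.265, -0.244], [0.0, -0.265, -0.964, 0.425], [0.0, 0.0, 0.0, 1.0]] [[336.1, 0.0, 320.2], [0.0, 336.1, 243.3], [0.0, 0.0, 1.0]] [-0.0325481  0.         0.         0.         0.       ]
fence_corner [([396.6, 155.3], 0.85, array([[ 0.66815794, -0.12928008,  0.01      ]]))]
latch_corner [([349.1, 202.7], 0.61, array([[ 0.60557105, -0.1932196 ,  0.01      ]]))]
latch_arm [([292.5, 211.4], 0.57, array([[ 0.52666883, -0.20527322,  0.01      ]]))]
```

View pics/w1.png

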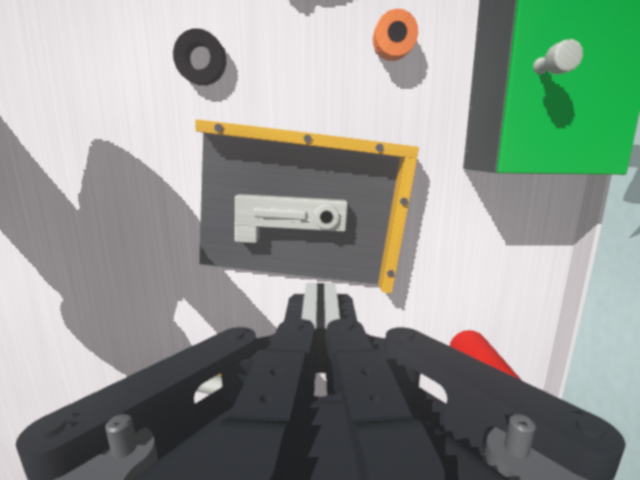

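```bash
python3 - <<'E'
from h import *
a=cv2.imread("pics/w1.png")[:,:,::-1]
crop(a,190,110,430,300,3,"pics/w1c.png")
E
```

```text
(no output)
```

View pics/w1c.png

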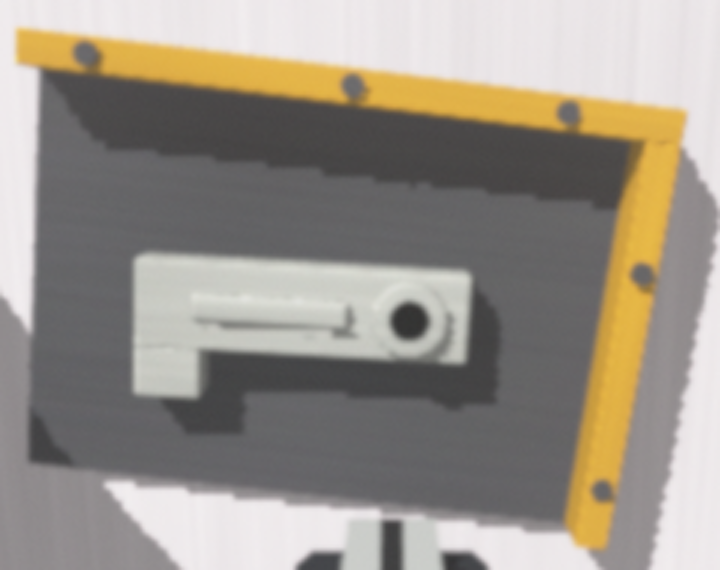

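```bash
cat > fit.py <<'E'
from h import *
def fit(c,P,uv,x0,zb):
    P=np.array(P,float);uv=np.array(uv,float)
    def W(x):
        a=x[2];m=np.array([[np.cos(a),-np.sin(a)],[np.sin(a),np.cos(a)]])
        return np.c_[P[:,:2]@m.T+x[:2],P[:,2]+zb]
    f=lambda x:(proj(c,W(x))-uv).ravel()
    r=least_squares(f,x0,x_scale=[.01,.01,.1]);return r.x,r.fun.reshape(-1,2)
def tf(x,p):
    a=x[2];return np.array([[np.cos(a),-np.sin(a)],[np.sin(a),np.cos(a)]])@np.array(p)+x[:2]
E
python3 - <<'E'
from fit import *
c=np.load("w1.npy",allow_pickle=True).item()
k=lambda L:np.array(L)/3+[190,110]
F,rf=fit(c,[[-.14,.1,.04],[.14,.1,.04],[.14,-.1,.04],[-.14,-.1,.01],[.125,.085,.04],[-.14,.085,.04],[-.14,.085,.01],[.125,-.1,.04]],k([[17,30],[686,112],[605,548],[29,462],[645,141],[18,63],[40,70],[580,546]]),[.55,-.2,-.1],0)
L,rl=fit(c,[[-.075,.02,.022],[.075,.02,.022],[.075,-.02,.022],[-.075,-.043,.022],[-.045,-.043,.022],[-.045,-.02,.022],[-.075,.02,0],[.075,.02,0]],k([[134,263],[470,275],[467,362],[134,396],[198,398],[205,350],[134,253],[470,267]]),[.53,-.2,-.05],.01)
print(F,np.round(rf,1).tolist());print(L,np.round(rl,1).tolist())
fc=tf(F,[.125,.085]);lc=tf(L,[.075,.02]);print(fc,lc)
a=-F[2];m=np.array([[np.cos(a),-np.sin(a)],[np.sin(a),np.cos(a)]])
print("corner rel",m@(lc-fc),"latch ctr in fixture",m@(L[:2]-F[:2]),"dyaw",L[2]-F[2])
E
```

```text
[ 0.53938768 -0.20078973 -0.1184145 ] [[-0.4, -0.8], [1.3, -0.9], [0.9, 0.8], [-0.0, 0.6], [1.0, 0.1], [-1.1, 0.8], [-0.3, -0.3], [-1.3, 0.4]]
[ 0.52523365 -0.20460541 -0.04458787] [[-1.1, -1.2], [0.5, -0.4], [-0.4, 0.0], [0.1, 0.5], [0.6, 0.8], [-1.8, 0.3], [2.9, 0.1], [-0.8, -0.1]]
[ 0.67355405 -0.13115222] [ 0.60105057 -0.18796827]
corner rel [-0.06528363 -0.0649836 ] latch ctr in fixture [-0.01360414 -0.00546109] dyaw 0.07382662472721355
```

```bash
cat >> fit.py <<'E'
F=np.array([ 0.53939,-0.20079,-0.1184])
def finv(p):
    a=-F[2];return np.array([[np.cos(a),-np.sin(a)],[np.sin(a),np.cos(a)]])@(np.array(p)-F[:2])
def delta(pxy,z,yaw):
    "tool deltas to world xy,z with tool y along yaw, down"
    s=bot.get_state();q=np.array(s["eef_rot"]);Rc=R.from_quat(q[[1,2,3,0]])
    T=np.array([[0,np.cos(yaw),np.sin(yaw)],[0,np.sin(yaw),-np.cos(yaw)],[-1,0,0]])
    d=Rc.inv().apply(np.array([pxy[0],pxy[1],z])-s["eef_pos"]);w=(Rc.inv()*R.from_matrix(T)).as_rotvec()
    return np.round(w,4),np.round(d,4)
E
python3 - <<'E'
from fit import *
p=tf(F,[-.019,-.058]);print(p,delta(p,.1,F[2]))
E
```

```text
[ 0.51367185 -0.25613959] (array([ 0.12  , -0.0011,  0.002 ]), array([ 0.252 , -0.0509,  0.0677]))
```

Call:
send_rows --deltas "0.06 0 0.001 0.04 -0.02 0.03 1; 0.12 -0.001 0.002 0.08 -0.051 0.068 1; 0.12 -0.001 0.002 0.12 -0.051 0.068 1; 0.12 -0.001 0.002 0.16 -0.051 0.068 1; 0.12 -0.001 0.002 0.2 -0.051 0.068 1; 0.12 -0.001 0.002 0.24 -0.051 0.068 1; 0.12 -0.001 0.002 0.252 -0.051 0.068 1; 0.12 -0.001 0.002 0.252 -0.051 0.068 1; 0.12 -0.001 0.002 0.252 -0.051 0.068 1"

```text
clock: 3.0
eef_pos: [0.515, -0.2566, 0.1012]
eef_rot: [0.47, 0.529, 0.469, -0.528]
wrist_force: [-0.7, -0.1, 0.9]
opening: -0.0001
```

```bash
python3 - <<'E'
from fit import *
im=bot.capture("wrist");cv2.imwrite("pics/w2.png",im[:,:,::-1])
p=tf(F,[-.019,-.058]);print(delta(p,.042,F[2]))
im=bot.capture("scene");crop(im,195,205,325,355,4,"pics/s3.png")
E
```

```text
(array([ 0.0008,  0.0015, -0.0038]), array([ 0.0601, -0.0022, -0.0008]))
```

View pics/w2.png

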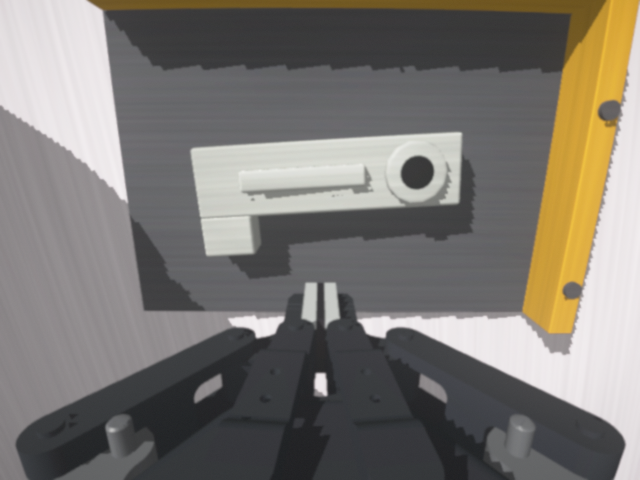

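View pics/s3.png

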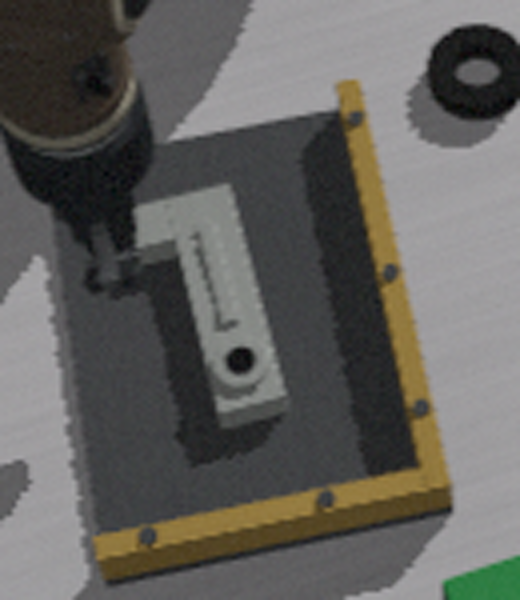

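Call:
send_rows --deltas "0 0 -0.004 0.03 -0.002 0 1; 0 0 -0.004 0.05 -0.002 0 1; 0 0 -0.004 0.06 -0.002 0 1; 0 0 -0.004 0.06 -0.002 0 1"

```text
clock: 3.5
eef_pos: [0.5139, -0.2571, 0.0426]
eef_rot: [-0.47, -0.528, -0.469, 0.529]
wrist_force: [-1.0, 0.3, -0.1]
opening: -0.0001
```

Call:
send_rows --deltas "0 0 0 0 0 -0.008 1; 0 0 0 0 0 -0.014 1; 0 0 0 0 0 -0.018 1; 0 0 0 0 0 -0.022 1; 0 0 0 0 0 -0.026 1; 0 0 0 0 0 -0.03 1; 0 0 0 0 0 -0.034 1; 0 0 0 0 0 -0.038 1; 0 0 0 0 0 -0.042 1; 0 0 0 0 0 -0.046 1; 0 0 0 0 0 -0.05 1; 0 0 0 0 0 -0.054 1; 0 0 0 0 0 -0.058 1; 0 0 0 0 0 -0.062 1; 0 0 0 0 0 -0.066 1; 0 0 0 0 0 -0.07 1; 0 0 0 0 0 -0.074 1; 0 0 0 0 0 -0.076 1"

```text
clock: 5.3
eef_pos: [0.5228, -0.1811, 0.0423]
eef_rot: [-0.47, -0.528, -0.469, 0.529]
wrist_force: [-0.4, -3.5, 2.4]
opening: -0.0002
```

```bash
python3 - <<'E'
from fit import *
im=bot.capture("wrist");cv2.imwrite("pics/w3.png",im[:,:,::-1])
s=bot.get_state();print(finv(s["eef_pos"][:2]),s["wrist_force"])
im=bot.capture("scene");crop(im,195,205,325,355,4,"pics/s4.png")
E
```

```text
[-0.01881225  0.01778545] [ 0.2374521  -1.73188506  1.33779364]
```

View pics/w3.png

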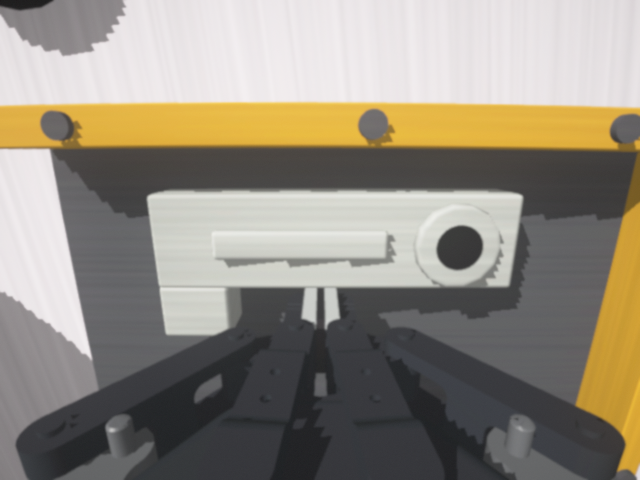

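View pics/s4.png

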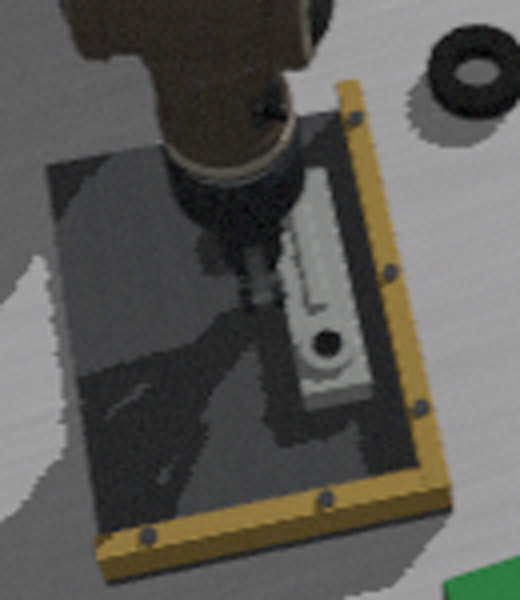

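The bar has squared up to the fence, with about 16 mm left to close.

Call:
send_rows --deltas "0 0 0 0 0 -0.004 1; 0 0 0 0 0 -0.008 1; 0 0 0 0 0 -0.011 1; 0 0 0 0 0 -0.013 1; 0 0 0 0 0 -0.0145 1; 0 0 0 0 0 -0.0155 1"

```text
clock: 6.0
eef_pos: [0.5245, -0.1653, 0.0422]
eef_rot: [-0.47, -0.528, -0.47, 0.529]
wrist_force: [-0.3, -2.5, 2.1]
opening: 0.0002
```

Call:
send_rows --deltas "0 0 0 0 0 -0.001 1; 0 0 0 0 0 -0.002 1; 0 0 0 0 0 -0.002 1"

```text
clock: 6.3
eef_pos: [0.5247, -0.1636, 0.0422]
eef_rot: [-0.47, -0.528, -0.47, 0.529]
wrist_force: [-1.2, -4.5, 2.1]
opening: 0.0
```

Call:
send_rows --deltas "0 0 0 0 0 -0.0015 1; 0 0 0 0 0 -0.003 1; 0 0 0 0 0 -0.003 1"

```text
clock: 6.6
eef_pos: [0.5247, -0.1635, 0.0422]
eef_rot: [-0.472, -0.526, -0.469, 0.53]
wrist_force: [-2.8, -12.5, 0.4]
opening: 0.0
```

```bash
python3 - <<'E'
from fit import *
c=bot.calibration("wrist");np.save("w4.npy",c,allow_pickle=True)
im=bot.capture("wrist");cv2.imwrite("pics/w4.png",im[:,:,::-1])
s=bot.get_state();print(finv(s["eef_pos"][:2]),s["wrist_force"])
E
```

```text
[-0.01895531  0.03531066] [ -2.51659494 -12.49574869   2.07721   ]
```

View pics/w4.png

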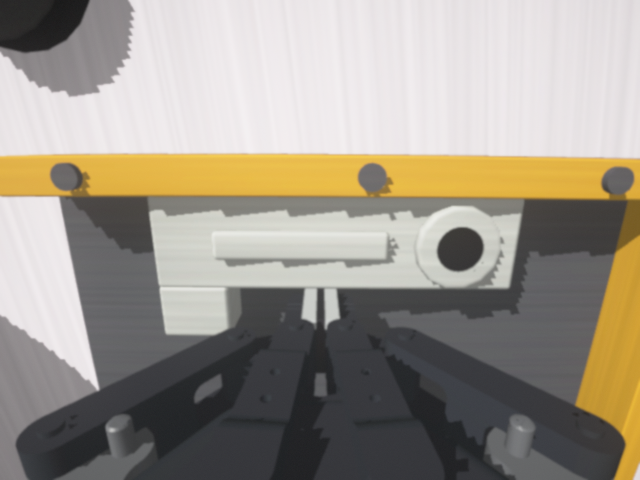

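Call:
send_rows --deltas "0 0 0 0 0 0.01 1; 0 0 0 0 0 0.02 1; 0 0 0 -0.04 0 0.02 1; 0 0 0 -0.06 -0.03 0.01 1; 0 0 0 -0.06 -0.07 -0.01 1; 0 0 0 -0.06 -0.106 -0.0287 1; 0 0 0 -0.06 -0.106 -0.0287 1; 0 0 0 -0.06 -0.106 -0.0287 1"

```text
clock: 7.45
eef_pos: [0.4218, -0.1215, 0.1018]
eef_rot: [-0.471, -0.526, -0.469, 0.529]
wrist_force: [1.0, -0.3, -0.0]
opening: -0.0005
```

```bash
python3 - <<'E'
from fit import *
c=bot.calibration("wrist");np.save("w5.npy",c,allow_pickle=True)
im=bot.capture("wrist");cv2.imwrite("pics/w5.png",im[:,:,::-1])
s=bot.get_state();print(finv(s["eef_pos"][:2]),s["eef_pos"])
print(delta(tf(F,[-.125,.064]),.042,F[2]))
E
```

```text
[-0.12439234  0.06410511] [ 0.42344087 -0.12244003  0.10234204]
(array([ 0.0031,  0.0059, -0.0012]), array([ 0.0603, -0.0007, -0.0003]))
```

View pics/w5.png

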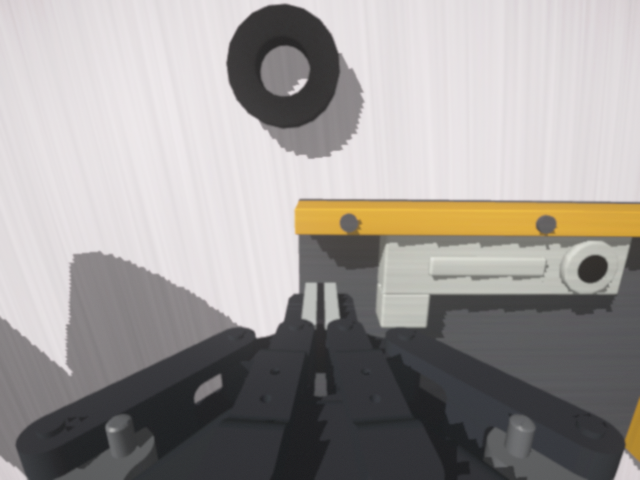

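Call:
send_rows --deltas "0.003 0.006 -0.001 0.03 -0.001 0 1; 0.003 0.006 -0.001 0.055 -0.001 0 1; 0.003 0.006 -0.001 0.06 -0.001 0 1; 0.003 0.006 -0.001 0.06 -0.001 0 1"

```text
clock: 7.9
eef_pos: [0.4228, -0.123, 0.0417]
eef_rot: [-0.469, -0.529, -0.47, 0.529]
wrist_force: [0.1, 0.6, -0.7]
opening: 0.0001
```

Call:
send_rows --deltas "0 0 0 0 0.005 0 1; 0 0 0 0 0.01 0 1; 0 0 0 0 0.014 0 1; 0 0 0 0 0.018 0 1; 0 0 0 0 0.022 0 1; 0 0 0 0 0.026 0 1; 0 0 0 0 0.03 0 1; 0 0 0 0 0.034 0 1; 0 0 0 0 0.038 0 1; 0 0 0 0 0.042 0 1; 0 0 0 0 0.046 0 1; 0 0 0 0 0.048 0 1"

```text
clock: 9.1
eef_pos: [0.4712, -0.1287, 0.0415]
eef_rot: [0.469, 0.529, 0.47, -0.529]
wrist_force: [-1.3, 0.2, -0.4]
opening: 0.0001
```

```bash
python3 - <<'E'
from fit import *
im=bot.capture("wrist");cv2.imwrite("pics/w6.png",im[:,:,::-1])
s=bot.get_state();print(finv(s["eef_pos"][:2]),s["eef_pos"],s["wrist_force"])
E
```

```text
[-0.07601359  0.06346266] [ 0.47140503 -0.12879266  0.04161756] [-0.48291695 -0.34462694 -0.04356306]
```

View pics/w6.png

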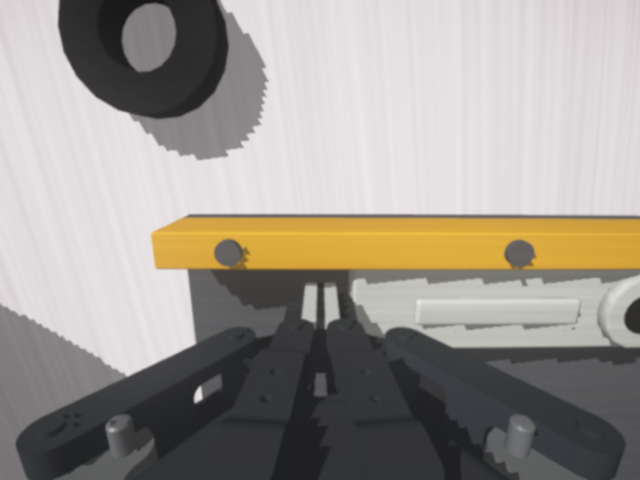

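Call:
send_rows --deltas "0 0 0 0 0.004 0 1; 0 0 0 0 0.008 0 1; 0 0 0 0 0.012 0 1; 0 0 0 0 0.016 0 1; 0 0 0 0 0.02 0 1; 0 0 0 0 0.024 0 1; 0 0 0 0 0.028 0 1; 0 0 0 0 0.03 0 1; 0 0 0 0 0.03 0 1"

```text
clock: 10.05
eef_pos: [0.5021, -0.1325, 0.0418]
eef_rot: [0.47, 0.529, 0.469, -0.528]
wrist_force: [-0.5, 0.3, -0.4]
opening: -0.0002
```

```bash
python3 - <<'E'
from fit import *
im=bot.capture("wrist");cv2.imwrite("pics/w7.png",im[:,:,::-1])
s=bot.get_state();print(finv(s["eef_pos"][:2]),s["eef_pos"],s["wrist_force"])
im=bot.capture("scene");crop(im,195,205,325,355,4,"pics/s7.png")
E
```

```text
[-0.04507841  0.06333562] [ 0.50210862 -0.13257298  0.0418738 ] [-0.06374098  0.83138903  0.53007129]
```

View pics/w7.png

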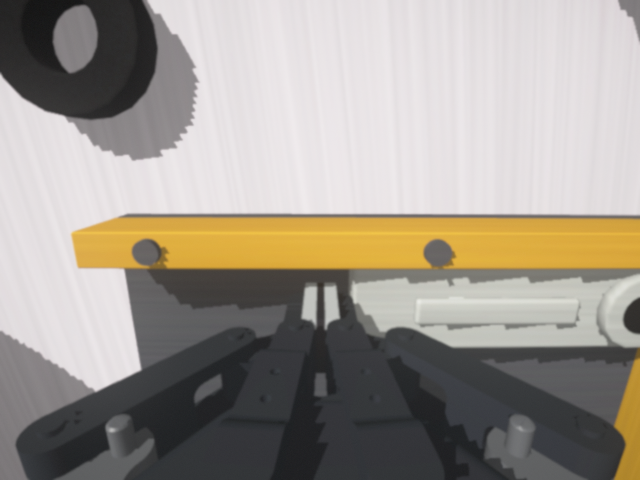

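View pics/s7.png

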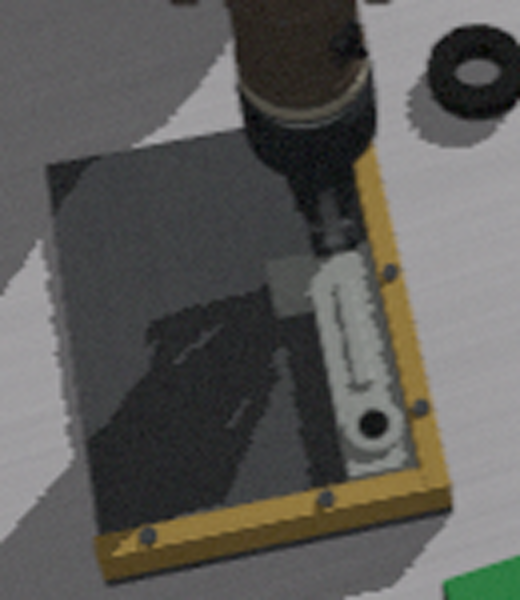

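Call:
send_rows --deltas "0 0 0 0 0.002 0 1; 0 0 0 0 0.004 0 1; 0 0 0 0 0.006 0 1; 0 0 0 0 0.006 0 1"

```text
clock: 10.55
eef_pos: [0.5078, -0.1332, 0.0419]
eef_rot: [0.47, 0.529, 0.469, -0.529]
wrist_force: [-2.8, 0.6, 1.6]
opening: -0.0003
```

Call:
send_rows --deltas "0 0 0 0 0.002 0 1; 0 0 0 0 0.004 0 1; 0 0 0 0 0.004 0 1"

```text
clock: 10.85
eef_pos: [0.5081, -0.133, 0.0413]
eef_rot: [-0.467, -0.527, -0.472, 0.53]
wrist_force: [-10.4, 0.3, 7.8]
opening: -0.0001
```

Call:
send_rows --deltas "0 0 0 0 -0.01 0 1; 0 0 0 -0.03 -0.015 0 1; 0 0 0 -0.06 -0.015 0.01 1; 0 0 0 -0.06 0.02 0.04 1; 0 0 0 -0.06 0.06 0.045 1; 0 0 0 -0.06 0.083 0.045 1; 0 0 0 -0.06 0.083 0.045 1; 0 0 0 -0.06 0.083 0.045 1"

```text
clock: 11.65
eef_pos: [0.5857, -0.1875, 0.1004]
eef_rot: [-0.467, -0.527, -0.472, 0.53]
wrist_force: [0.2, -0.3, -0.4]
opening: -0.0001
```

```bash
python3 - <<'E'
from fit import *
c=bot.calibration("wrist");np.save("w8.npy",c,allow_pickle=True)
im=bot.capture("wrist");cv2.imwrite("pics/w8.png",im[:,:,::-1])
s=bot.get_state();print(finv(s["eef_pos"][:2]),s["eef_pos"],s["wrist_force"])
print(delta(tf(F,[.045,.018]),.042,F[2]))
E
```

```text
[0.04331439 0.01888027] [ 0.58463134 -0.18715836  0.09999306] [-0.45258993 -0.52845833  0.21350018]
(array([ 0.0005, -0.0016,  0.0096]), array([0.058 , 0.0022, 0.001 ]))
```

View pics/w8.png

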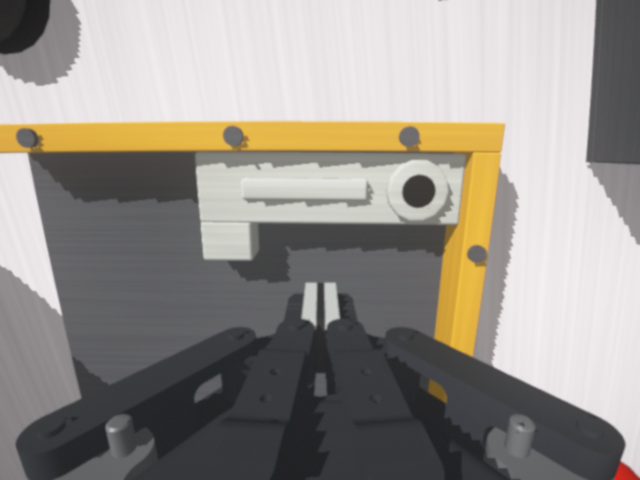

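Call:
send_rows --deltas "0 -0.002 0.01 0.03 0.002 0.001 1; 0 -0.002 0.01 0.052 0.002 0.001 1; 0 -0.002 0.01 0.058 0.002 0.001 1; 0 -0.002 0.01 0.058 0.002 0.001 1; 0 -0.002 0.01 0.058 0.002 -0.005 1; 0 -0.002 0.01 0.058 0.002 -0.01 1; 0 -0.002 0.01 0.058 0.002 -0.014 1; 0 -0.002 0.01 0.058 0.002 -0.017 1; 0 -0.002 0.01 0.058 0.002 -0.018 1; 0 -0.002 0.01 0.058 0.002 -0.018 1"

```text
clock: 12.7
eef_pos: [0.589, -0.1714, 0.0433]
eef_rot: [-0.472, -0.528, -0.468, 0.529]
wrist_force: [-1.6, -6.1, 2.9]
opening: -0.0002
```

Call:
send_rows --deltas "0 0 0 0 0 -0.001 1; 0 0 0 0 0 -0.002 1; 0 0 0 0 0 -0.002 1"

```text
clock: 13.0
eef_pos: [0.5891, -0.1713, 0.0437]
eef_rot: [-0.473, -0.526, -0.468, 0.529]
wrist_force: [-2.5, -7.8, -0.0]
opening: 0.0003
```

Call:
send_rows --deltas "0 0 0 0 0 0.008 1; 0 0 0 -0.02 0 0.016 1; 0 0 0 -0.06 0 0.016 1; 0 0 0 -0.09 0 0.016 1; 0 0 0 -0.09 0 0.016 1; 0 0 0 -0.09 0 0.016 1"

```text
clock: 13.6
eef_pos: [0.5879, -0.1864, 0.135]
eef_rot: [-0.474, -0.527, -0.467, 0.529]
wrist_force: [-0.9, -0.1, -0.3]
opening: -0.0
```

```bash
python3 - <<'E'
from fit import *
c=bot.calibration("wrist");np.save("w9.npy",c,allow_pickle=True)
im=bot.capture("wrist");crop(im,180,130,520,370,2.3,"pics/w9.png")
for q in["fence_corner","latch_corner"]:
    r=bot.spot_point("wrist",q)[:1];print(q,[(x["location"],x["confidence"],onz(c,x["location"],.01)) for x in r])
E
```

```text
fence_corner [([424.3, 150.3], 0.81, array([[ 0.66945072, -0.12866046,  0.01      ]]))]
latch_corner [([429.4, 152.2], 0.8, array([[ 0.67302706, -0.13036452,  0.01      ]]))]
```

View pics/w9.png

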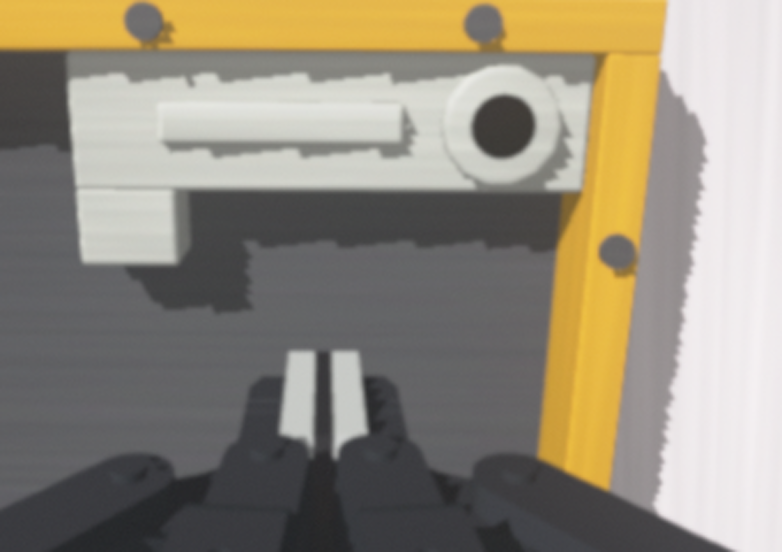

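Latch arm is flush against both fences, with no visible gap in the image. Next, the valve.

```bash
python3 - <<'E'
from fit import *
print(delta([.46,.13],.34,0))
E
```

```text
(array([-0.1143,  0.0067,  0.0005]), array([-0.2099, -0.161 , -0.2979]))
```

Call:
send_rows --deltas "0 0 0 -0.04 0 0 1; -0.03 0.002 0 -0.07 -0.02 -0.03 1; -0.06 0.004 0 -0.1 -0.04 -0.06 1; -0.08 0.006 0 -0.12 -0.06 -0.1 1; -0.11 0.007 0 -0.14 -0.08 -0.14 1; -0.114 0.007 0 -0.16 -0.1 -0.18 1; -0.114 0.007 0 -0.18 -0.12 -0.22 1; -0.114 0.007 0 -0.2 -0.14 -0.26 1; -0.114 0.007 0 -0.21 -0.161 -0.298 1; -0.114 0.007 0 -0.21 -0.161 -0.298 1; -0.114 0.007 0 -0.21 -0.161 -0.298 1"

```text
clock: 14.85
eef_pos: [0.4593, 0.1307, 0.339]
eef_rot: [0.5, 0.499, 0.501, -0.5]
wrist_force: [-0.5, -0.7, -1.0]
opening: -0.0001
```

```bash
python3 - <<'E'
from fit import *
c=bot.calibration("wrist");np.save("w10.npy",c,allow_pickle=True)
im=bot.capture("wrist");cv2.imwrite("pics/w10.png",im[:,:,::-1])
s=bot.get_state();print(s["eef_pos"],s["wrist_force"])
for q in["lever_axis","lever_tip","set_mark"]:
    r=bot.spot_point("wrist",q)[:1];print(q,[(x["location"],x["confidence"],onz(c,x["location"],.1)) for x in r])
E
```

```text
[0.45956821 0.12979099 0.33869635] [0.39656261 0.22391657 0.14140566]
lever_axis []
lever_tip [([236.9, 127.2], 0.78, array([[0.37359433, 0.22106396, 0.1       ]]))]
set_mark []
```

View pics/w10.png

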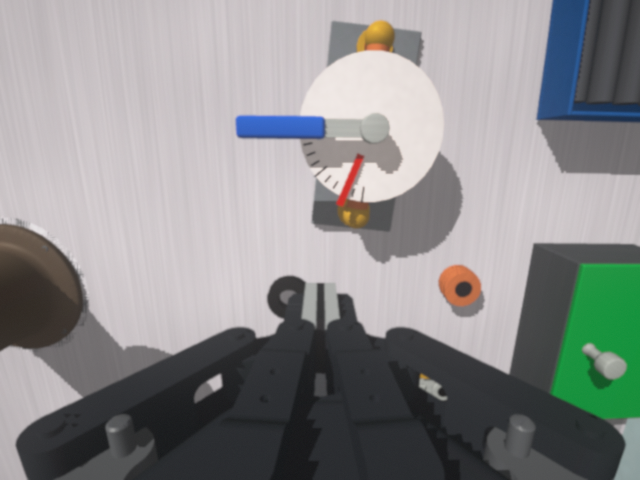

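```bash
cat > valve.py <<'E'
from fit import *
def ends(c,im,col,z,box=None):
    i=im.astype(int);r,g,b=i[...,0],i[...,1],i[...,2]
    m=(r>120)&(g<70)&(b<70) if col=="r" else (b>100)&(r<70)&(g<120)
    if box is not None:
        k=np.zeros_like(m);k[box[1]:box[3],box[0]:box[2]]=1;m&=k
    n,l,st,ct=cv2.connectedComponentsWithStats(m.astype(np.uint8))
    j=1+np.argmax(st[1:,4]);v,u=np.nonzero(l==j)
    P=onz(c,np.c_[u,v],z)[:,:2];mu=P.mean(0);d=np.linalg.svd(P-mu,full_matrices=False)[2][0]
    t=(P-mu)@d;return mu,d,np.array([mu+d*t.min(),mu+d*t.max()]),len(u),ct[j]
E
python3 - <<'E'
from valve import *
c=np.load("w10.npy",allow_pickle=True).item();im=cv2.imread("pics/w10.png")[:,:,::-1]
for col,z in(("b",.104),("r",.084)):
    mu,d,E,n,ct=ends(c,im,col,z,(220,90,420,230));print(col,mu,np.degrees(np.arctan2(d[1],d[0])),E.tolist(),n,np.linalg.norm(E[1]-E[0]),ct)
print(onz(c,[[375.5,128]],.108))
E
```

```text
b [0.41835665 0.22107463] -1.008531443891546 [[0.3747557856030937, 0.22184218088874927], [0.46155146808035685, 0.2203142286121126]] 1721 0.086809130480921 [280.26380012 126.83904707]
r [0.49067357 0.16537227] -112.15877686873561 [[0.501912962282373, 0.19297029738098392], [0.4799401656355813, 0.1390166719361585]] 272 0.05825630859505069 [349.25367647 181.02205882]
[[0.51364974 0.21997192 0.108     ]]
```

```bash
cat >> valve.py <<'E'
AX=np.array([.5135,.2195])
def pos(th,off,r=.115):
    th=np.radians(th);u=np.array([np.cos(th),np.sin(th)]);t=np.array([-u[1],u[0]])
    return AX+r*u-off*t
E
python3 - <<'E'
from valve import *
print(pos(179,.0395),delta(pos(179,.0395),.2,np.radians(-91)))
print(bot.get_state()["joint_positions"])
c=bot.calibration("scene");print(onz(c,[[492,180],[540,250],[530,258]],.015))
E
```

```text
[0.39920689 0.26100101] (array([1.5859, 0.0026, 0.0019]), array([ 0.1389, -0.0607, -0.1321]))
[ 1.81742416e-01 -5.36908048e-02  1.86611579e+00  1.08876727e-04
  1.33203998e+00  1.84066543e-01]
[[0.45183891 0.47594285 0.015     ]
 [0.68320511 0.48580256 0.015     ]
 [0.69483667 0.45159357 0.015     ]]
```

Call:
send_rows --deltas "0.14 0 0 0 -0.01 -0.02 1; 0.28 0 0 0.01 -0.02 -0.04 1; 0.42 0 0 0.02 -0.03 -0.06 1; 0.56 0.001 0.001 0.03 -0.04 -0.08 1; 0.7 0.001 0.001 0.04 -0.05 -0.1 1; 0.84 0.001 0.001 0.05 -0.055 -0.12 1; 0.98 0.002 0.001 0.06 -0.061 -0.132 1; 1.12 0.002 0.001 0.08 -0.061 -0.132 1; 1.26 0.002 0.002 0.1 -0.061 -0.132 1; 1.4 0.002 0.002 0.12 -0.061 -0.132 1; 1.54 0.002 0.002 0.139 -0.061 -0.132 1; 1.586 0.002 0.002 0.139 -0.061 -0.132 1; 1.586 0.002 0.002 0.139 -0.061 -0.132 1"

```text
clock: 16.35
eef_pos: [0.399, 0.2594, 0.1984]
eef_rot: [0.006, -0.706, 0.008, 0.708]
wrist_force: [0.6, 1.5, -0.1]
opening: -0.0001
```

```bash
python3 - <<'E'
from valve import *
im=bot.capture("wrist");cv2.imwrite("pics/w11.png",im[:,:,::-1])
s=bot.get_state();print(s["eef_pos"],s["wrist_force"])
print(delta(pos(179,.0395),.116,np.radians(-91)))
E
```

```text
[0.39943038 0.25987171 0.19917892] [-0.79219361  0.58503922  0.39029043]
(array([-0.0011,  0.0014, -0.0012]), array([ 0.0832, -0.0012,  0.0001]))
```

View pics/w11.png

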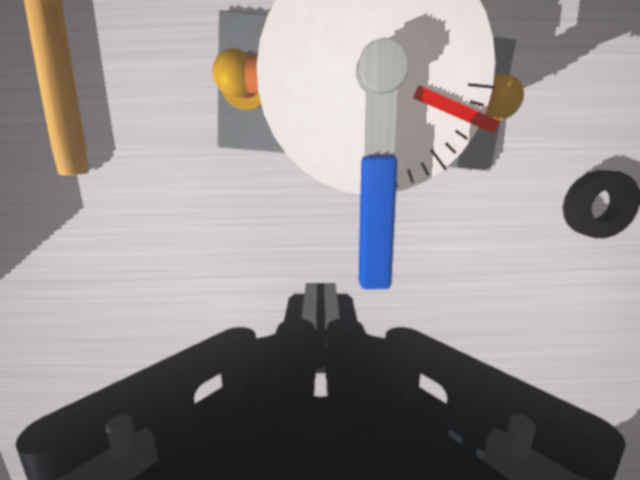

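Call:
send_rows --deltas "0 0.001 -0.001 0.03 -0.001 0 1; 0 0.001 -0.001 0.06 -0.001 0 1; 0 0.001 -0.001 0.083 -0.001 0 1; 0 0.001 -0.001 0.083 -0.001 0 1; 0 0.001 -0.001 0.083 -0.001 0 1"

```text
clock: 16.9
eef_pos: [0.3999, 0.2606, 0.1165]
eef_rot: [0.007, -0.707, 0.007, 0.707]
wrist_force: [-0.7, 1.4, 0.8]
opening: -0.0001
```

```bash
python3 - <<'E'
from valve import *
s=bot.get_state();print(s["eef_pos"],s["wrist_force"])
for th in (179,182,185,188,191,194,197,200,203,206,209,212,215,218,221,224):
    w,d=delta(pos(th,.0245),.116,np.radians(th+90-360));print(th,w,d)
E
```

```text
[0.39986614 0.26056344 0.11652204] [-0.71982211  1.36873416  0.83691931]
179 [-0.0013  0.0004 -0.0003] [0.0005 0.0146 0.0006]
182 [-0.0536  0.0004 -0.0003] [0.0005 0.0206 0.0018]
185 [-0.106   0.0004 -0.0003] [0.0005 0.0267 0.0026]
188 [-0.1584  0.0004 -0.0003] [0.0005 0.0329 0.003 ]
191 [-2.107e-01  4.000e-04 -2.000e-04] [0.0005 0.039  0.0032]
194 [-2.631e-01  4.000e-04 -2.000e-04] [0.0005 0.0452 0.003 ]
197 [-3.154e-01  4.000e-04 -2.000e-04] [0.0005 0.0513 0.0025]
200 [-3.678e-01  4.000e-04 -2.000e-04] [0.0005 0.0574 0.0017]
203 [-4.202e-01  4.000e-04 -2.000e-04] [0.0005 0.0635 0.0006]
206 [-4.725e-01  4.000e-04 -2.000e-04] [ 0.0005  0.0695 -0.0008]
209 [-5.249e-01  5.000e-04 -2.000e-04] [ 0.0005  0.0754 -0.0026]
212 [-5.772e-01  5.000e-04 -2.000e-04] [ 0.0005  0.0812 -0.0046]
215 [-6.296e-01  5.000e-04 -2.000e-04] [ 0.0005  0.0868 -0.007 ]
218 [-6.82e-01  5.00e-04 -1.00e-04] [ 0.0005  0.0924 -0.0097]
221 [-7.343e-01  5.000e-04 -1.000e-04] [ 0.0005  0.0978 -0.0126]
224 [-7.867e-01  5.000e-04 -1.000e-04] [ 0.0005  0.103  -0.0158]
```

Call:
send_rows --deltas "0 0 0 0 0.008 0 1; 0 0 0 0 0.0145 0.001 1; -0.053 0 0 0 0.0205 0.002 1; -0.106 0 0 0 0.0265 0.0025 1; -0.158 0 0 0 0.033 0.003 1; -0.21 0 0 0 0.039 0.003 1; -0.263 0 0 0 0.045 0.003 1; -0.315 0 0 0 0.0515 0.0025 1; -0.368 0 0 0 0.0575 0.0015 1; -0.42 0 0 0 0.0635 0.0005 1; -0.47 0 0 0 0.0695 -0.001 1; -0.525 0 0 0 0.0755 -0.0025 1; -0.577 0 0 0 0.081 -0.0045 1; -0.63 0 0 0 0.087 -0.007 1; -0.682 0 0 0 0.0925 -0.01 1; -0.734 0 0 0 0.098 -0.0125 1; -0.76 0 0 0 0.1 -0.014 1; -0.76 0 0 0 0.1 -0.014 1"

```text
clock: 18.7
eef_pos: [0.4128, 0.1601, 0.1178]
eef_rot: [0.256, 0.66, 0.256, -0.659]
wrist_force: [-0.6, -0.2, 0.6]
opening: -0.0
```

```bash
python3 - <<'E'
from valve import *
c=bot.calibration("wrist")
im=bot.capture("wrist");cv2.imwrite("pics/w12.png",im[:,:,::-1])
s=bot.get_state();print(s["eef_pos"],s["wrist_force"],s["joint_positions"])
for col,z in(("b",.104),("r",.084)):
    mu,d,E,n,ct=ends(c,im,col,z);print(col,mu,np.degrees(np.arctan2(d[1],d[0])),np.degrees(np.arctan2(*(mu-AX)[::-1])),E.tolist(),n,ct)
E
```

```text
[0.41260966 0.16008568 0.11755166] [ 0.18797656 -0.4457125  -0.20946017] [ 2.71831558e-01  1.49452834e-01  2.15052222e+00 -3.48625773e-04
  8.40042313e-01  1.10257563e+00]
b [0.45122388 0.16193777] -136.76102151778764 -137.2525928039445 [[0.4766318022213794, 0.18582994853695994], [0.4199108453411857, 0.1324927629009852]] 8477 [378.89772325 242.38633951]
r [0.49073526 0.16495847] -113.25141614185328 -112.65485328241787 [[0.5031791952209216, 0.19392053108492113], [0.4797658636263708, 0.13942823940617435]] 2009 [428.12195122 165.04081633]
```

View pics/w12.png

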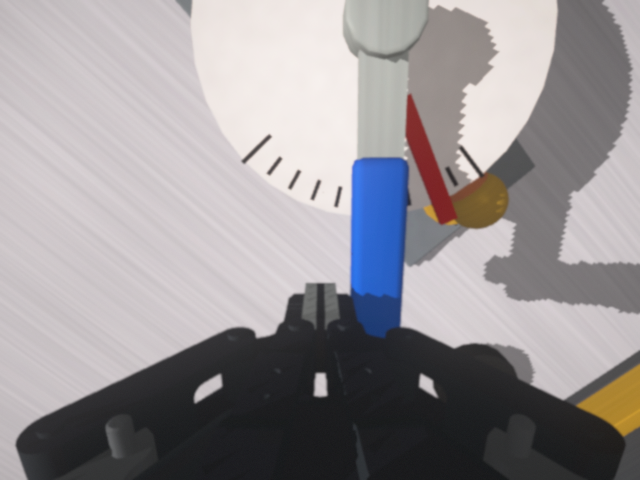

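```bash
python3 - <<'E'
from valve import *
for th in (225,227.5,230,232.5,235,237.5,240,242,247):
    w,d=delta(pos(th,.0245),.117,np.radians(th+90-360));print(th,w,d)
E
```

```text
225 [-0.0451 -0.0013 -0.001 ] [0.0006 0.0049 0.0014]
227.5 [-0.0887 -0.0012 -0.001 ] [0.0006 0.01   0.0022]
230 [-0.1324 -0.0012 -0.001 ] [0.0006 0.0151 0.0027]
232.5 [-0.176  -0.0012 -0.0011] [0.0006 0.0202 0.003 ]
235 [-0.2196 -0.0012 -0.0011] [0.0006 0.0253 0.003 ]
237.5 [-0.2633 -0.0012 -0.0011] [0.0006 0.0305 0.0029]
240 [-0.3069 -0.0011 -0.0011] [0.0006 0.0356 0.0025]
242 [-0.3418 -0.0011 -0.0012] [0.0006 0.0397 0.002 ]
247 [-0.4291 -0.0011 -0.0012] [0.0006 0.0498 0.0002]
```

Call:
send_rows --deltas "-0.045 0 0 0 0.005 0.0015 1; -0.089 0 0 0 0.01 0.002 1; -0.132 0 0 0 0.015 0.0025 1; -0.176 0 0 0 0.02 0.003 1; -0.22 0 0 0 0.0255 0.003 1; -0.263 0 0 0 0.0305 0.003 1; -0.307 0 0 0 0.0355 0.0025 1; -0.33 0 0 0 0.038 0.002 1; -0.342 0 0 0 0.0395 0.002 1; -0.342 0 0 0 0.0395 0.002 1"

```text
clock: 19.75
eef_pos: [0.4377, 0.1295, 0.1177]
eef_rot: [0.364, 0.607, 0.364, -0.606]
wrist_force: [-1.4, 0.1, 1.3]
opening: -0.0
```

```bash
python3 - <<'E'
from valve import *
c=bot.calibration("wrist")
im=bot.capture("wrist");cv2.imwrite("pics/w13.png",im[:,:,::-1])
s=bot.get_state();print(s["eef_pos"],s["wrist_force"])
for col,z in(("b",.104),("r",.084)):
    mu,d,E,n,ct=ends(c,im,col,z);print(col,mu,np.degrees(np.arctan2(d[1],d[0])),np.degrees(np.arctan2(*(mu-AX)[::-1])),E.tolist(),n,ct)
for th in (243,244.5,246,247,248):
    w,d=delta(pos(th,.0245),.117,np.radians(th+90-360));print(th,w,d)
E
```

```text
[0.43775535 0.12950539 0.11773777] [-0.90921426  0.3660782   0.54592858]
b [0.47366781 0.1450887 ] -116.93613313504656 -118.16003208619462 [[0.4893609518970801, 0.17597327099763593], [0.4536860681704581, 0.10576400643414911]] 8869 [378.53286729 239.75893562]Traceback (most recent call last):
  File "<stdin>", line 6, in <module>
  File "valve.py", line 8, in ends
    j=1+np.argmax(st[1:,4]);v,u=np.nonzero(l==j)
        ~~~~~~~~~^^^^^^^^^^
    return _wrapfunc(a, 'argmax', axis=axis, out=out, **kwds)
    return bound(*args, **kwds)
ValueError: attempt to get argmax of an empty sequence
```

View pics/w13.png

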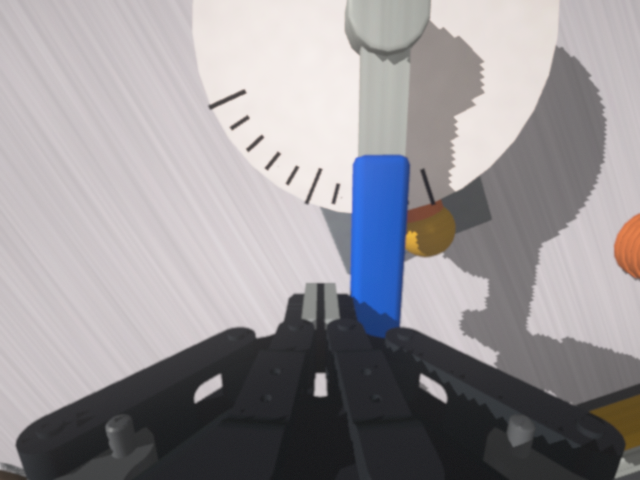

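```bash
python3 - <<'E'
from valve import *
for th in (242,243,244.5,246,247,247.5):
    w,d=delta(pos(th,.0245),.117,np.radians(th+90-360));print(th,w,d)
E
```

```text
242 [-0.0002 -0.0008 -0.0015] [ 0.0007  0.0001 -0.    ]
243 [-0.0177 -0.0008 -0.0015] [0.0007 0.0021 0.0004]
244.5 [-0.0439 -0.0008 -0.0016] [0.0007 0.0052 0.0009]
246 [-0.07   -0.0007 -0.0016] [0.0007 0.0082 0.0014]
247 [-0.0875 -0.0007 -0.0016] [0.0008 0.0102 0.0017]
247.5 [-0.0962 -0.0007 -0.0016] [0.0008 0.0113 0.0018]
```

Call:
send_rows --deltas "-0.018 0 0 0 0.002 0.0005 1; -0.035 0 0 0 0.004 0.001 1; -0.053 0 0 0 0.006 0.001 1; -0.07 0 0 0 0.008 0.0015 1; -0.08 0 0 0 0.0095 0.0015 1; -0.09 0 0 0 0.0105 0.002 1; -0.09 0 0 0 0.0105 0.002 1"

```text
clock: 20.5
eef_pos: [0.4463, 0.1227, 0.1177]
eef_rot: [0.391, 0.59, 0.391, -0.589]
wrist_force: [0.2, 1.0, 0.7]
opening: -0.0001
```

Call:
send_rows --deltas "0 0 0 0 -0.01 0 1; 0 0 0 -0.02 -0.02 0 1; 0 0 0 -0.05 -0.025 0 1; 0 0 0 -0.09 -0.025 0 1; 0 0 0 -0.12 -0.025 0 1; 0 0 0 -0.15 -0.025 0 1; 0 0 0 -0.15 -0.025 0 1; 0 0 0 -0.15 -0.025 0 1"

```text
clock: 21.3
eef_pos: [0.423, 0.1324, 0.2682]
eef_rot: [0.392, 0.59, 0.39, -0.588]
wrist_force: [-0.5, -0.4, -0.6]
opening: 0.0001
```

```bash
python3 - <<'E'
from valve import *
for n in("wrist","scene","side"):
    c=bot.calibration(n);im=bot.capture(n);cv2.imwrite(f"pics/{n}14.png",im[:,:,::-1])
    bx=None if n=="wrist" else ((350,150,480,260) if n=="scene" else (240,250,370,350))
    for col,z in(("b",.106),("r",.084)):
        try:
            mu,d,E,k,ct=ends(c,im,col,z,bx);print(n,col,mu,np.degrees(np.arctan2(d[1],d[0])),np.degrees(np.arctan2(*(mu-AX)[::-1])),E.tolist(),k,ct)
        except ValueError: print(n,col,"none")
E
```

```text
wrist b [0.47708084 0.13472455] -112.67352258709097 -113.24814674972875 [[0.4928840610510908, 0.1725524574679172], [0.4598926325172705, 0.09358142137091585]] 2431 [377.00781571 204.19292472]
wrist r none
scene b [0.47696322 0.13254239] -112.8675554890326 -112.79057443420054 [[0.49382137118277386, 0.17251435702946816], [0.4602957335799779, 0.09302251142052081]] 224 [376.86160714 204.27232143]
scene r [0.50137585 0.18475748] 64.1083212614484 -109.2375342895252 [[0.4970560369175145, 0.1758578899140243], [0.5044675948796793, 0.19112703446183793]] 10 [400.1 211.2]
side b [0.47445244 0.13587782] 67.36297254745622 -115.03032659700865 [[0.45685267181727013, 0.09367399239848329], [0.49050948636787, 0.17438224441332245]] 228 [315.80701754 274.71491228]
side r none
```

View pics/wrist14.png

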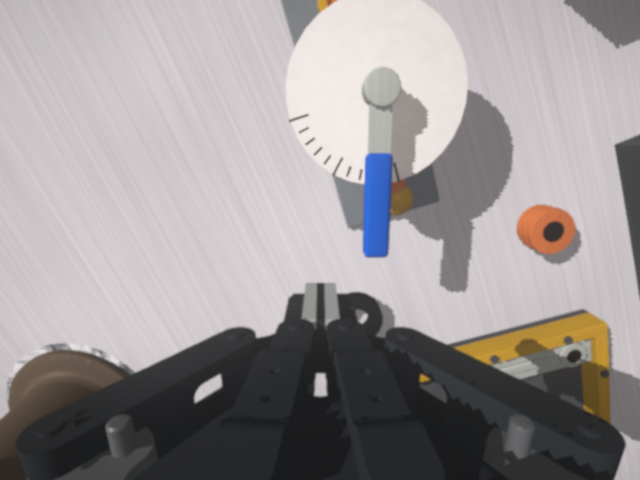

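View pics/scene14.png

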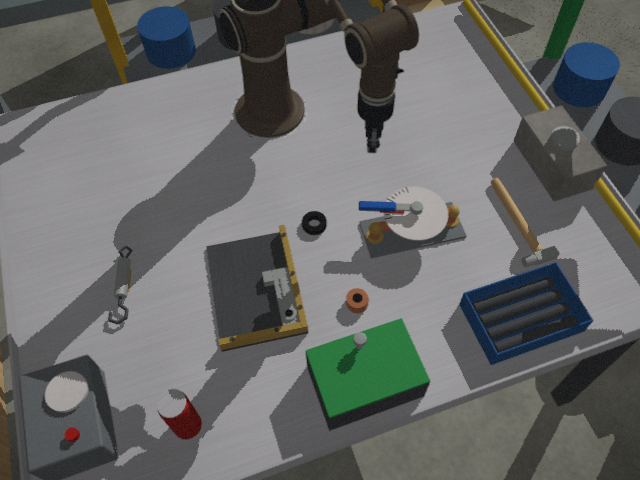

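The lever's direction reads −112.7° in all three cameras. I'll cross-check the mark's direction in the earlier pictures and take a last look at the latch arm.

```bash
python3 - <<'E'
from valve import *
for n,bx in(("scene",(370,195,410,225)),("side",(280,265,330,300))):
    c=bot.calibration(n);im=cv2.imread(f"pics/{n}0.png")[:,:,::-1]
    mu,d,E,k,ct=ends(c,im,"r",.084,bx);print(n,np.degrees(np.arctan2(d[1],d[0])),np.degrees(np.arctan2(*(mu-AX)[::-1])),k)
a=cv2.imread("pics/scene14.png")[:,:,::-1];b=cv2.imread("pics/side14.png")[:,:,::-1]
A=cv2.resize(a[220:355,200:320],None,fx=4,fy=4,interpolation=2);B=cv2.resize(b[180:315,270:370],None,fx=4,fy=4,interpolation=2)
cv2.imwrite("pics/fin.png",np.hstack([A,B])[:,:540+260,::-1])
s=bot.get_state();print(s["clock"],s["wrist_force"],s["dq"])
E
```

```text
scene 68.1769314046736 -111.72625696530076 51
side 67.92310394465886 -113.16265063607096 39
21.45 [0.63889395 1.31274111 0.47753137] [-0.00048673  0.00765458 -0.00186     0.00342445  0.00227267 -0.00078438]
```

View pics/fin.png

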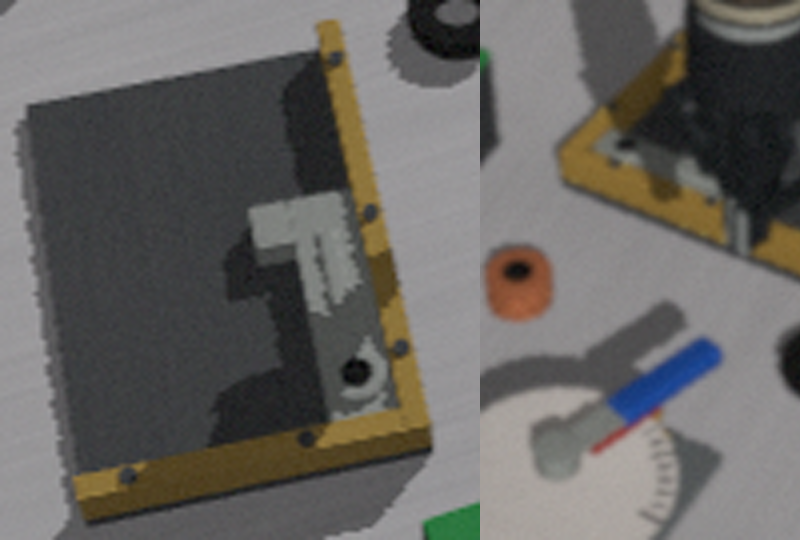

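```bash
python3 -c "
from workcell import bot
print(bot.hand_in())"
```

```text
the job is handed in; nothing more can be done
None
```

The latch arm is in the fence corner and the lever is over the red mark. I handed the job in at about 21.5 s of the 69 s allowed; no verdict was reported.

- **Latch arm:** I slid it along the plate with the closed fingers: against the long fence (about 12 N), along it to the end stop (about 10 N), then against the long fence again (about 8 N). The wrist picture afterwards showed it square, with no visible gap at either fence. I judged that by eye and did not measure the gap. The networks' corner points put latch_corner about 4 mm beyond fence_corner in x and 2 mm short in y. I took that as detection error, since the arm can't pass the stop.
- **Valve lever:** I pushed it about 68° anticlockwise in three checked stages and then lifted the hand clear. All three cameras give its direction as −112.6° to −112.9°, and the cleanest views of the mark give −111.8° to −112.2°. That is about 0.5–1° short of the mark, within the 3° allowed.
- **Checks that disagreed:** A later wrist view with the mark partly hidden read it at −113.3°. Bearings taken from the estimated axis spread by about 2°.
- **Bystanders:** The arm stayed clear of the washer stack, grommet, spring scale hook and hammer. They look unmoved in the last scene picture, but I did not measure them again.

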